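# Dippers on the balance bar, waffle iron propped open to dry

### The arm

A 6-joint arm with a two-finger parallel gripper is mounted at the origin on the work surface. World frame = base frame: x ahead of the robot, y to its left, z up, the work surface at z = 0. Lengths are in m, angles in rad, forces in N, time in s.
With the tool pointing down it reaches from about 0.35 to 0.85 m from the base axis. Payload 8.1 kg.
Tool frame: the origin (TCP) lies midway between the tips of the shut fingers; the grasp point (between the pads) lies ctrl.hold_point_z behind it (ctrl.hold_point_z is the distance from the TCP to the grasp point, in m); z points along the fingers, y is the line along which they close (so a half turn about z gives the same grasp; the last joint's range is limited). The gripper opens to 93 mm and grips with 3 to 60 N. Pads are 15 mm wide; open, the fingers measure 128 mm over their backs; the gripper's body (75 mm by 188 mm) begins 65 mm behind the grasp point.
Start: joints at [1.129, 0.13, 1.488, -0, 1.523, -0.085], TCP at [0.21, 0.562, 0.219] pointing down, gripper open.
Joint ranges: [-2.96, 2.96], [-0.89, 2.26], [0.02, 2.5], [-1.34, 4.48], [0, 2.73], [-2.66, 2.66]. Speed limits (rad/s): [2.39, 2.39, 2.79, 3.14, 3.14, 3.14].

### API

Orientations are given as a unit quaternion [x, y, z, w].
In Python, from station import status, get_image, order, ctrl gives the robot as it stands.
- The arm moves only by the tool arm_command, never from a script. Its argument "commands" is a list of rows, each a list of 5 numbers: the shift along the tool's x, y, z in cm, then the turn about the tool's z in degrees, then the opening, from 0 (shut) to 1 (fully open). A call has 1 to 20 rows; each row is the pose to reach, as a shift and turn from the pose commanded when the call began, along the tool's axes at that moment; what a row does not reach only later rows make up. A row lasts 1/10 s, in which the tool goes at most 50 mm and 8.59 degrees, less where a joint would pass 70% of its speed; a pose out of reach is approached as far as the arm can. A call with a gripper value outside its range is refused whole. The fingers move at their own pace and stop on an object; "squeeze" is the grip in N (left out, the last holds). Time passes only in rows, so rows that repeat a pose let the fingers close. It gives the time, the measured TCP pose, the force, the opening and the grip force at its end, in the units of the state.
- status.read_state(): the state, without advancing time (a new reading comes with each control period).
- get_image(name): name is "scene" or "top" or "wrist"; returns a dict with "pixels" (420x560x3 uint8, red, green, blue), "intrinsics" (3x3 intrinsics, pixels), "dist" ([k1, k2, p1, p2, k3] as OpenCV has them; the pictures are not rectified), "R" (3x3) and "t" (3): a world point X has camera coordinates R X + t. Camera axes: x right, y down, z forward; pixel columns grow to the right and rows downward; lengths in m; the calibration is good to about 2 mm. A picture is of the moment at which its call begins. There is no depth.
- order.finish_job(): hands the job in; it is judged then, once.
The state is a dict: "t": time; "q": joint angles; "dq": joint speeds; "effort": joint torques, N m; "ee_pos": TCP position; "eef_rot": TCP orientation; "contact_force": force on the tool from outside, world axes, zero at the start; "wrist_torque": the same for the moment, N m; "finger_gap": finger opening in m; "grasp_force": force on a finger pad.
Only numpy, scipy, OpenCV 4.12 (cv2) and the standard library are available. Lean on these libraries where they do the work, as an engineer would, in place of code of your own. Each camera call takes 0.05 s, during which the arm holds its last target. There are 200 camera calls.

### The job

Put the washed baking things to dry: hang every steel dipper by its crook over the blue bar of the balance rack, left and right in turn so that the bar never tips far (it cannot bear two more on one side than on the other) and ends nearly level, an odd last one going nearest the middle. Also prop the waffle iron half open, its lid at about 45 degrees, so that its plates can air. Leave the other things on the table where they are.

Things in the scene. Friction and masses are not known exactly. Their poses are not given: they have to be found in the camera images.
- dipper1: Small steel measuring dipper, 60 g, heavy in its base, standing on its cup. 4 to 6 of the six dippers are present, all alike. Origin: on its underside (the cup's foot), straight below the bend of its crook; the inside of that bend, which sits on top of the bar when hung, is at x = y = 0, z = 132 mm. z is up, x points from the handle to the cup. The other dipper entries give the shape in this frame.
- dipper2: Dipper like dipper1. Cup: round, 49 mm in diameter, axis at x = +4 mm, z from 0 to 38 mm. Handle: upright flat strap, 20 mm wide (y), 5 mm thick (x), centred at x = -29 mm, free from z = 38 to 118 mm.
- dipper3: Dipper like dipper1. Crook: 20 mm wide (y), 4 mm thick, open downwards; it slopes up from the strap's top to the bend at x = 0 (highest metal z = 137 mm), then down to a lip at x = +17 to +21 mm that ends at z = 98 mm.
- dipper4: Dipper like dipper1. To hang it: with the strap towards the robot's side of the bar, move it in the direction of its x so that the bar passes under the lip and above the cup's rim, then lower it; cup and lip then lie beyond the strap, the cup below the bar.
- dipper5: Dipper like dipper1. If one is knocked while it hangs, it normally stays on the bar but sways and may twist a little for some ten seconds; let it calm down before finishing.
- dipper6: Dipper like dipper1.
- bar (a joint): Angle of the rack's blue bar about its centre pivot, rad; 0 = level, positive = left (+y) end up. It pivots freely but damped (settles in about 2 s). One dipper alone on the empty bar tips it about 0.09 rad at an inner place, 0.12 at a middle one, 0.16 at an outer one (less with others hanging in balance); two on one side alone tip it 0.19 or more, which is too far.
- bar_mid (a point): Middle of the bar, on its axis and pivot, 205 mm above the table; turns with the bar. y runs along the bar to its left end, z up, x away from the robot. Bar 560 mm long, 12 mm thick; the post stands behind it (+x), a 52 mm round counterweight hangs 100 to 150 mm below its middle, a drip tray lies below.
- left1 (a point): Hanging place on the bar's axis, 136 mm left (+y) of the pivot; the bar is 6 mm in radius here, with a collar of 10 mm radius on either side, the crook fitting between them with 4 mm to spare each way. Axes as bar_mid.
- left2 (a point): Hanging place on the bar's axis, 194 mm left (+y) of the pivot; the bar is 6 mm in radius here, with a collar of 10 mm radius on either side, the crook fitting between them with 4 mm to spare each way. Axes as bar_mid.
- left3 (a point): Hanging place on the bar's axis, 252 mm left (+y) of the pivot; the bar is 6 mm in radius here, with a collar of 10 mm radius on either side, the crook fitting between them with 4 mm to spare each way. Axes as bar_mid.
- right1 (a point): Hanging place on the bar's axis, 136 mm right (-y) of the pivot; the bar is 6 mm in radius here, with a collar of 10 mm radius on either side, the crook fitting between them with 4 mm to spare each way. Axes as bar_mid.
- right2 (a point): Hanging place on the bar's axis, 194 mm right (-y) of the pivot; the bar is 6 mm in radius here, with a collar of 10 mm radius on either side, the crook fitting between them with 4 mm to spare each way. Axes as bar_mid.
- right3 (a point): Hanging place on the bar's axis, 252 mm right (-y) of the pivot; the bar is 6 mm in radius here, with a collar of 10 mm radius on either side, the crook fitting between them with 4 mm to spare each way. Axes as bar_mid.
- lid (a joint): Opening angle of the small waffle iron's lid, rad; 0 = shut, grows as its front rises, to 1.75. Its hinge is stiff (0.55 N m of friction; lid 0.3 kg), so it stays where it is left; lifting at the grip takes about 4 N. The iron is round, 142 mm in diameter, its centre 82 mm in front of the hinge; shut, it is 80 mm high; it is fixed to the table.
- grip (a point): Grip point in the middle of the red handle tab at the lid's front; turns with the lid: -x is the lid's forward direction, y runs along the hinge, z is the lid's up. In this frame the hinge line passes through x = +190, z = -10 mm (50 mm above the table). Tab 24 mm wide (y), 16 mm thick, 27 mm beyond this point and over 30 mm behind it; free air around and below.
- scissors: Teal scissors lying flat, 175 mm long; bystander.
- spool: White thread spool, 32 mm across, 37 mm high; origin under its centre; bystander.
- blue_bowl: Small blue bowl, 100 mm across, 50 mm high; origin under its centre; bystander.
- spoon: Steel spoon lying flat, 170 mm long; bystander.
- cutter: Round copper-coloured biscuit cutter, 60 mm across, 25 mm high; origin under its centre; bystander.
- spice: Small amber spice jar with black cap, 42 mm across, 85 mm high; origin under its centre; bystander.
Not all that is in view belongs to the job. What is shaped like the dipper2 but green or purple is not meant.

How it is judged:
At the end, for the whole second after the job is handed in: Every dipper present hangs by its crook on the bar (foot under the bar within 40 mm, 112 to 140 mm below it, over 90 mm to one side of the pivot), upright within 0.4 rad, swaying under 0.2 m/s; the bar rests within 0.095 rad (5.4 deg) of level; the lid rests between 0.65 and 0.92 rad (37 to 53 deg) (x of dipper1 in the frame of bar_mid between -0.04 and 0.04 m and z of dipper1 in the frame of bar_mid between -0.14 and -0.112 m and (y of dipper1 in the frame of bar_mid between 0.09 and 0.295 m or y of dipper1 in the frame of bar_mid between -0.295 and -0.09 m) and angle between each of dipper1, dipper2, dipper3, dipper4, dipper5, dipper6's own z axis and vertical below 0.4 rad and linear speed of each of dipper1, dipper2, dipper3, dipper4, dipper5, dipper6 below 0.2 m/s and x of dipper2 in the frame of bar_mid between -0.04 and 0.04 m and z of dipper2 in the frame of bar_mid between -0.14 and -0.112 m and (y of dipper2 in the frame of bar_mid between 0.09 and 0.295 m or y of dipper2 in the frame of bar_mid between -0.295 and -0.09 m) and x of dipper3 in the frame of bar_mid between -0.04 and 0.04 m and z of dipper3 in the frame of bar_mid between -0.14 and -0.112 m and (y of dipper3 in the frame of bar_mid between 0.09 and 0.295 m or y of dipper3 in the frame of bar_mid between -0.295 and -0.09 m) and x of dipper4 in the frame of bar_mid between -0.04 and 0.04 m and z of dipper4 in the frame of bar_mid between -0.14 and -0.112 m and (y of dipper4 in the frame of bar_mid between 0.09 and 0.295 m or y of dipper4 in the frame of bar_mid between -0.295 and -0.09 m) and x of dipper5 in the frame of bar_mid between -0.04 and 0.04 m and z of dipper5 in the frame of bar_mid between -0.14 and -0.112 m and (y of dipper5 in the frame of bar_mid between 0.09 and 0.295 m or y of dipper5 in the frame of bar_mid between -0.295 and -0.09 m) and x of dipper6 in the frame of bar_mid between -0.04 and 0.04 m and z of dipper6 in the frame of bar_mid between -0.14 and -0.112 m and (y of dipper6 in the frame of bar_mid between 0.09 and 0.295 m or y of dipper6 in the frame of bar_mid between -0.295 and -0.09 m) and value of joint bar between -0.095 and 0.095 rad and velocity of joint bar between -0.1 and 0.1 rad/s and value of joint lid between 0.65 and 0.92 rad and velocity of joint lid between -0.05 and 0.05 rad/s); the robot touches nothing.
It fails at once if the bar tips more than 0.175 rad (10 degrees) (value of joint bar above 0.175 rad or value of joint bar below -0.175 rad).
It fails at once if the lid is thrown right back (beyond 1.2 rad) (value of joint lid above 1.2 rad).
It fails at once if a bystander is shifted more than 30 mm (distance of any of scissors, spool, blue_bowl, spoon, cutter, spice from where it was at the start of the episode above 0.03 m).
Of dipper1, dipper2, dipper3, dipper4, dipper5, dipper6 only 4 to 6 are there at a start; the rules pass over those that are not, and their reading is None.
At some moment in a run one of dipper1, dipper2, dipper3, dipper4, dipper5, dipper6 may be knocked a few centimetres aside while the robot is not near it.
It also fails if it takes over 210 s, if anything falls off the work surface, if the arm or the gripper's body presses on something with over 40 N, if the wrist force passes 120 N, or if a joint passes its speed limit or range.

## Working session

There is one attempt and no reset: what is moved stays moved. The work goes in short steps, Python scripts to look and compute and a tool call to move; the robot and the scene stay as the last step left them, time stands still between calls to the robot, and variables do not carry over. Pictures are saved under pics/ and viewed, at most 14 in all, crops included, and the job is handed in when it is done.

Besides the shell and the picture viewer there is one more tool, called after "Request:" by a JSON object that holds its "fn" and its "kwargs", one argument or row to a line. arm_command: Moves the arm, as the interface text tells. Its arguments: {"type":"object","properties":{"commands":{"type":"array"},"squeeze":{"type":"number"}},"required":["commands"]}

```bash
mkdir -p pics; ls
cat > h.py <<'E'
import numpy as np, cv2
from station import status, get_image, order, ctrl
def snap(name,fn=None):
    im=get_image(name)
    if fn: cv2.imwrite('pics/'+fn,im['pixels'][:,:,::-1])
    return im
def ray(im,uv):
    p=cv2.undistortPoints(np.array([[uv]],float),im['intrinsics'],np.array(im['dist'],float))[0,0]
    R=np.array(im['R']);t=np.array(im['t'])
    return -R.T@t, R.T@np.array([p[0],p[1],1.])
def plane(im,uv,z):
    c,d=ray(im,uv); return c+d*(z-c[2])/d[2]
def proj(im,X):
    return cv2.projectPoints(np.array(X,float).reshape(-1,3),cv2.Rodrigues(np.array(im['R']))[0],np.array(im['t'],float),im['intrinsics'],np.array(im['dist'],float))[0][:,0]
def tri(im1,uv1,im2,uv2):
    c1,d1=ray(im1,uv1);c2,d2=ray(im2,uv2)
    s=np.linalg.lstsq(np.stack([d1,-d2],1),c2-c1,rcond=None)[0]
    return (c1+s[0]*d1+c2+s[1]*d2)/2, np.linalg.norm(c1+s[0]*d1-c2-s[1]*d2)
E
python3 - <<'E'
from h import *
for n in('scene','top','wrist'):
    im=snap(n,n+'0.png'); c=-np.array(im['R']).T@im['t']; print(n,c,im['intrinsics'][0][0],np.array(im['R'])[2])
s=status.read_state(); print(s,ctrl.hold_point_z)
E
```

```text
pics
scene [1.22902996 0.25318215 1.15102203] 513.6837298412506 [-0.59204353 -0.19599241 -0.78171058]
top [0.37924522 0.004367   1.58918681] 543.0893101059844 [ 0.04746528 -0.0094941  -0.99882777]
wrist [0.14034308 0.58747079 0.3837104 ] 308.10893712786566 [ 0.25075566 -0.09429463 -0.963447  ]
{'t': 0.15, 'q': array([ 1.12858511e+00,  1.31015680e-01,  1.48900331e+00,  1.00785258e-05,
        1.52302090e+00, -8.53990762e-02]), 'dq': array([ 0.00182718, -0.00189728, -0.00422578, -0.00037721,  0.00124606,
       -0.00113941]), 'effort': array([ 7.10824843e-04, -5.60482728e+01, -4.92328548e+01,  7.68776494e-02,
        3.07693519e-02, -1.56956417e-04]), 'ee_pos': array([0.20936051, 0.56182167, 0.21782589]), 'eef_rot': array([ 1.77461365e-01,  9.84127502e-01, -6.97269960e-04, -1.93546406e-04]), 'contact_force': array([0.06784135, 0.33369388, 0.31080558]), 'wrist_torque': array([-0.02186966, -0.00266104, -0.04306736]), 'grasp_force': 0.0, 'finger_gap': 0.09292402418117239} 0.0188
```

View pics/scene0.png

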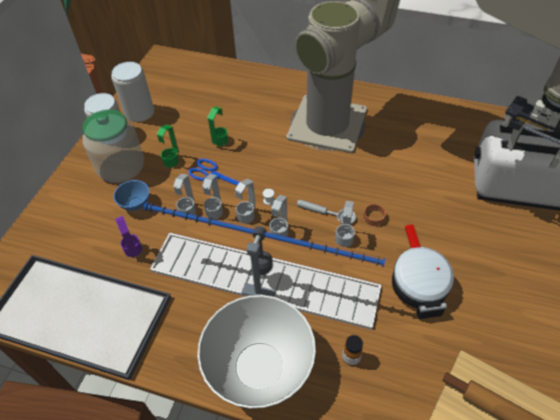

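View pics/top0.png

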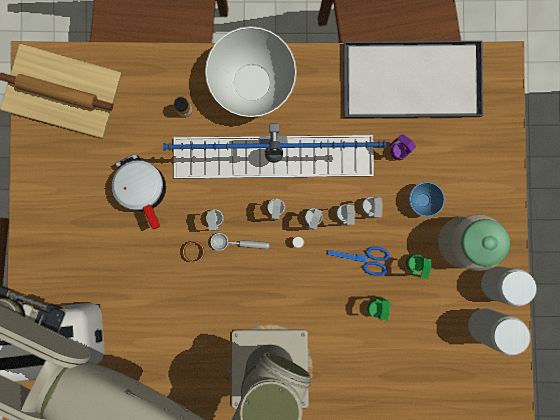

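The pictures show five steel dippers between robot and rack, at about (212,218), (274,208), (314,218), (346,213) and (372,207) in the top view. The bar runs from (165,147) to (385,144), the waffle iron is at (139,185) and its red tab at (151,217). Next I'll enlarge the dippers and measure.

Run:
```python
from h import *
a=cv2.imread('pics/top0.png')[180:250,190:390]
b=cv2.imread('pics/scene0.png')[165:255,165:365]
o=np.vstack([cv2.resize(a,None,fx=4,fy=4,interpolation=3),cv2.resize(b[:80],None,fx=4,fy=4,interpolation=3)])
cv2.imwrite('pics/crop1.png',o)
im=get_image('top')
p=cv2.cvtColor(im['pixels'],cv2.COLOR_RGB2HSV)
def m(lo,hi,roi):
    k=cv2.inRange(p,lo,hi); z=np.zeros_like(k); x0,y0,x1,y1=roi; z[y0:y1,x0:x1]=k[y0:y1,x0:x1]; return np.argwhere(z)[:,::-1]
b=m((95,90,40),(125,255,255),(150,130,392,160))
for x in (b[b[:,0]<b[:,0].min()+3].mean(0), b[b[:,0]>b[:,0].max()-3].mean(0)): print('bar',x,plane(im,x,.205))
r=m((0,150,80),(8,255,255),(130,195,175,240)); r2=m((172,150,80),(180,255,255),(130,195,175,240)); r=np.vstack([r,r2])
c,(w,h),ang=cv2.minAreaRect(r.astype(np.float32)); print('tab',c,w,h,ang,plane(im,c,.068),plane(im,(139,185),.08), len(r))
print([plane(im,q,.137).round(3) for q in cv2.boxPoints((c,(w,h),ang))])
for q in [(212,218),(274,208),(314,218),(346,213),(372,207)]: print(plane(im,q,.1))
```

```text
bar [163.94736842 146.05263158] [0.60848822 0.26802259 0.205     ]
bar [383.95 144.15] [ 0.611828   -0.29470351  0.205     ]
tab (151.0, 216.50001525878906) 24.149532318115234 9.391485214233398 63.43495178222656 [0.43357429 0.32918875 0.068     ] [0.52062909 0.36011199 0.08      ] 221
[array([0.454, 0.34 , 0.137]), array([0.466, 0.318, 0.137]), array([0.408, 0.289, 0.137]), array([0.397, 0.311, 0.137])]
[0.42762291 0.15640154 0.1       ]
[ 0.45439777 -0.01350461  0.1       ]
[ 0.42650211 -0.12315654  0.1       ]
[ 0.43989965 -0.21107884  0.1       ]
[ 0.45611383 -0.28252697  0.1       ]
```

View pics/crop1.png

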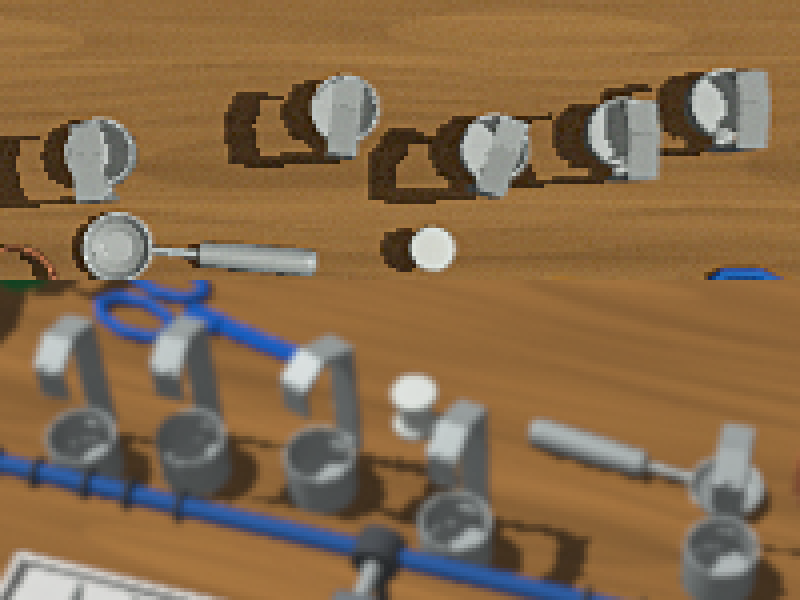

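```bash
cat >> h.py <<'E'
from scipy.spatial.transform import Rotation as Ro
def row(pos,yaw,s=None):
    """pos: world TCP; yaw: heading (deg) for -tool x (0 = world +x). prints row"""
    s=s or status.read_state(); R=Ro.from_quat(s['eef_rot']).as_matrix()
    d=R.T@(np.array(pos)-s['ee_pos'])*100
    cur=np.degrees(np.arctan2(-R[1,0],-R[0,0])); dt=(yaw-cur+180)%360-180
    return np.round(np.r_[d,-dt],2)
E
python3 - <<'E'
from h import *
im=snap('top'); p=cv2.cvtColor(im['pixels'],cv2.COLOR_RGB2HSV)
z=np.zeros(p.shape[:2],np.uint8); z[195:240,130:175]=1
k=((cv2.inRange(p,(0,150,60),(8,255,255))|cv2.inRange(p,(172,150,60),(180,255,255)))>0)&(z>0)
P=np.array([plane(im,q,.068)[:2] for q in np.argwhere(k)[:,::-1].astype(float)])
m,e=cv2.PCACompute(P,None)[:2]; a=(P-m)@e[0]; print('tab',m,e[0],a.min(),a.max(),np.degrees(np.arctan2(e[0][1],e[0][0])))
k=cv2.inRange(p,(0,0,150),(180,50,255)); k[:, :105]=0;k[:,175:]=0;k[:150]=0;k[230:]=0
cs,_=cv2.findContours(k,0,2); c=max(cs,key=cv2.contourArea); (x,y),r=cv2.minEnclosingCircle(c); print('lid',x,y,r,plane(im,(x,y),.078))
# dippers: grey contours
k=cv2.inRange(p,(0,0,90),(180,45,255)); k[:198]=0;k[232:]=0;k[:,:195]=0;k[:,390:]=0
for c in cv2.findContours(k,0,2)[0]:
    if cv2.contourArea(c)>60: print(cv2.boundingRect(c),cv2.contourArea(c))
s=status.read_state(); print(row([.43,.33,.2],20), s['t'])
E
```

```text
tab [[0.43384428 0.32947846]] [0.908748   0.41734527] -0.03424556665165877 0.03355736576576877 24.667096092855832
lid 137.41053771972656 184.75814819335938 24.652334213256836 [0.5214984  0.36495496 0.078     ]
(206, 210, 18, 21) 257.0
(305, 209, 17, 20) 228.0
(337, 204, 18, 21) 273.0
(268, 199, 17, 20) 223.0
(363, 198, 20, 19) 254.5
[-28.77 -14.03   1.82 -40.44] 0.25
```

Run:
```python
from h import *
print(row([.426,.325,.14],23.5),row([.426,.325,.041],23.5))
```

```text
[-28.57 -14.64   7.82 -43.94] [-28.57 -14.63  17.72 -43.94]
```

Request:
{"fn": "arm_command", "kwargs": {
  "commands": [
    [-28.6, -14.6, 0, -44, 0.6],
    [-28.6, -14.6, 0, -44, 0.6],
    [-28.6, -14.6, 0, -44, 0.6],
    [-28.6, -14.6, 0, -44, 0.6],
    [-28.6, -14.6, 0, -44, 0.6],
    [-28.6, -14.6, 0, -44, 0.6],
    [-28.6, -14.6, 0, -44, 0.6],
    [-28.6, -14.6, 0, -44, 0.6],
    [-28.6, -14.6, 4, -44, 0.6],
    [-28.6, -14.6, 7.8, -44, 0.6],
    [-28.6, -14.6, 7.8, -44, 0.6],
    [-28.6, -14.6, 7.8, -44, 0.6]
  ]
}}

```text
t: 1.45
ee_pos: [0.4256, 0.3257, 0.1407]
eef_rot: [-0.204, 0.979, -0.0, -0.001]
contact_force: [0.1, 0.1, 0.4]
finger_gap: 0.0557
grasp_force: 0.0
```

Run:
```python
from h import *
im=snap('wrist','w1.png'); snap('top','t1.png')
s=status.read_state(); print(s['ee_pos'],s['eef_rot'],s['contact_force'])
P=[.426,.325,.068]; print(proj(im,P), row([.426,.325,.041],23.5))
p=cv2.cvtColor(im['pixels'],cv2.COLOR_RGB2HSV)
k=(cv2.inRange(p,(0,150,60),(8,255,255))|cv2.inRange(p,(172,150,60),(180,255,255)))
cs=cv2.findContours(k,0,2)[0]; c=max(cs,key=cv2.contourArea)
P=np.array([plane(im,q,.068)[:2] for q in c[:,0].astype(float)])
r=cv2.minAreaRect(P.astype(np.float32)*1000); print(r)
```

```text
[0.42738996 0.32668283 0.14309935] [-2.04415147e-01  9.78883097e-01  5.61484592e-04  1.41939111e-03] [ 0.42942863 -0.58107239 -0.35976912]
[[275.1898888  214.24305872]] [ 0.23 -0.1  10.21  0.09]
((437.44744873046875, 331.0296325683594), (75.02118682861328, 33.80006790161133), 26.281208038330078)
```

View pics/w1.png

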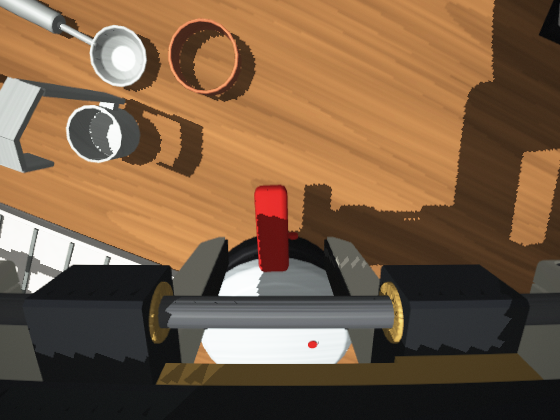

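The wrist view shows the red tab upright at (272,225), between the open fingers at (215,250) and (345,250). I'll descend, grip and lift it along the arc.

Request:
{"fn": "arm_command", "kwargs": {
  "commands": [
    [0.2, 0, 4, 0, 0.6],
    [0.2, 0, 8, 0, 0.6],
    [0.2, 0, 10.2, 0, 0.6],
    [0.2, 0, 10.2, 0, 0.6],
    [0.2, 0, 10.2, 0, 0.1],
    [0.2, 0, 10.2, 0, 0.1],
    [0.2, 0, 10.2, 0, 0.1],
    [0.2, 0, 10.2, 0, 0.1],
    [0.2, 0, 10.2, 0, 0.1]
  ],
  "squeeze": 15
}}

```text
t: 2.45
ee_pos: [0.4268, 0.3229, 0.0397]
eef_rot: [-0.204, 0.979, -0.002, 0.001]
contact_force: [5.4, -9.8, 2.2]
finger_gap: 0.0242
grasp_force: 15.0
```

```bash
python3 -c "
import numpy as np
for t in np.linspace(.1,.8,8): c,s=np.cos(t),np.sin(t); print(round(t,2),round(19-(19*c-1*s),2),round(19*s+c-1,2))"
```

```text
0.1 0.19 1.89
0.2 0.58 3.75
0.3 1.14 5.57
0.4 1.89 7.32
0.5 2.81 8.99
0.6 3.88 10.55
0.7 5.11 12.0
0.8 6.48 13.33
```

Request:
{"fn": "arm_command", "kwargs": {
  "commands": [
    [-0.1, 0, -1, 0, 0.1],
    [-0.2, 0, -1.9, 0, 0.1],
    [-0.4, 0, -2.8, 0, 0.1],
    [-0.6, 0, -3.75, 0, 0.1],
    [-0.85, 0, -4.7, 0, 0.1],
    [-1.15, 0, -5.6, 0, 0.1],
    [-1.5, 0, -6.5, 0, 0.1],
    [-1.9, 0, -7.3, 0, 0.1],
    [-2.35, 0, -8.2, 0, 0.1],
    [-2.8, 0, -9, 0, 0.1],
    [-3.35, 0, -9.8, 0, 0.1],
    [-3.9, 0, -10.55, 0, 0.1],
    [-4.5, 0, -11.3, 0, 0.1],
    [-5.1, 0, -12, 0, 0.1],
    [-5.8, 0, -12.7, 0, 0.1],
    [-6.3, 0, -13.15, 0, 0.1],
    [-6.3, 0, -13.15, 0, 0.1],
    [-6.3, 0, -13.15, 0, 0.1]
  ]
}}

```text
t: 4.25
ee_pos: [0.4832, 0.35, 0.1693]
eef_rot: [-0.204, 0.979, 0.0, 0.001]
contact_force: [8.5, 3.7, -8.9]
finger_gap: 0.0242
grasp_force: 15.1
```

Request:
{"fn": "arm_command", "kwargs": {
  "commands": [
    [0, 0, 0, 0, 0.6],
    [0, 0, 0, 0, 0.6],
    [0, 0, 0, 0, 0.6],
    [0, 0, 0, 0, 0.6],
    [0, 0, 0, 0, 0.6],
    [0, 0, -4, 0, 0.6],
    [0, 0, -8, 0, 0.6],
    [0, 0, -8, 0, 0.6]
  ]
}}

```text
t: 5.05
ee_pos: [0.485, 0.3515, 0.2577]
eef_rot: [-0.204, 0.979, 0.002, 0.005]
contact_force: [1.0, 0.7, 0.8]
finger_gap: 0.0554
grasp_force: 0.0
```

Run:
```python
from h import *
a=snap('scene','s2.png'); b=snap('top')
for im in (a,b):
    p=cv2.cvtColor(im['pixels'],cv2.COLOR_RGB2HSV)
    k=(cv2.inRange(p,(0,150,60),(8,255,255))|cv2.inRange(p,(172,150,60),(180,255,255)))
    if im is a: k[:,:380]=0;k[:,470:]=0
    else: k[:,:100]=0;k[:,200:]=0
    c=max(cv2.findContours(k,0,2)[0],key=cv2.contourArea); print(cv2.minAreaRect(c))
cv2.imwrite('pics/c2.png',cv2.resize(a['pixels'][150:330,340:500,::-1],None,fx=3,fy=3))
print(row([.45,.15,.22],0),status.read_state()['ee_pos'])
```

```text
((430.0, 232.5), (29.0, 10.0), 90.0)
((145.3000030517578, 211.10003662109375), (1.3416407108306885, 3.130495071411133), 63.43495178222656)
[ 11.07 -17.04   3.15  23.56] [0.4832287  0.35040972 0.25190011]
```

View pics/c2.png

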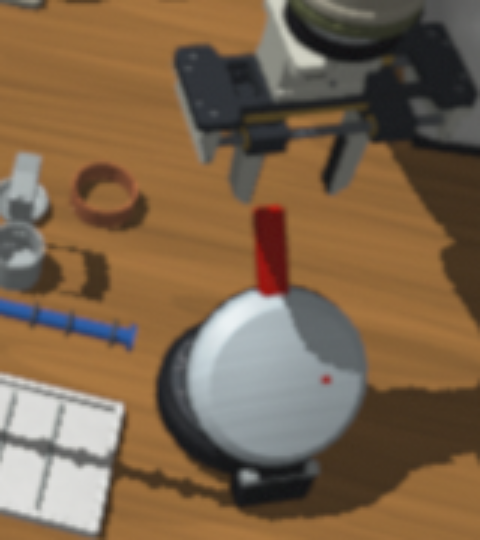

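Lid stands at about half open in the scene crop (red tab at (270,250)). Now the dippers.

Run:
```python
from h import *
im=snap('top')
yw=[5,-2,-18,0,0]
for q,a in zip([(212.5,220),(276,209.5),(316.25,219.25),(350.75,214.75),(378,207.25)],yw):
    P=plane(im,q,.13); c,s=np.cos(np.radians(a)),np.sin(np.radians(a))
    bend=P[:2]+.005*np.array([c,s]); g=bend-.025*np.array([c,s]); print(bend.round(4),g.round(4),row([*g,.2],a))
```

```text
[0.4263 0.1524] [0.4014 0.1503] [ 15.42 -15.06   5.    18.56]
[ 0.4538 -0.0187] [ 0.4288 -0.0178] [ 19.62 -31.56   5.    25.56]
[ 0.4269 -0.1282] [ 0.4031 -0.1204] [ 26.07 -39.94   5.    41.56]
[ 0.4389 -0.2194] [ 0.4139 -0.2194] [ 29.04 -49.45   5.    23.56]
[ 0.4588 -0.2928] [ 0.4338 -0.2928] [ 30.15 -56.97   5.    23.56]
```

Request:
{"fn": "arm_command", "kwargs": {
  "commands": [
    [29, -49.5, 2, 23.5, 0.5],
    [29, -49.5, 2, 23.5, 0.5],
    [29, -49.5, 2, 23.5, 0.5],
    [29, -49.5, 2, 23.5, 0.5],
    [29, -49.5, 2, 23.5, 0.5],
    [29, -49.5, 2, 23.5, 0.5],
    [29, -49.5, 2, 23.5, 0.5],
    [29, -49.5, 2, 23.5, 0.5],
    [29, -49.5, 2, 23.5, 0.5],
    [29, -49.5, 2, 23.5, 0.5],
    [29, -49.5, 2, 23.5, 0.5],
    [29, -49.5, 2, 23.5, 0.5],
    [29, -49.5, 2, 23.5, 0.5],
    [29, -49.5, 4, 23.5, 0.5],
    [29, -49.5, 5, 23.5, 0.5],
    [29, -49.5, 5, 23.5, 0.5]
  ]
}}

```text
t: 6.8
ee_pos: [0.4131, -0.218, 0.1973]
eef_rot: [-0.001, 1.0, 0.001, -0.002]
contact_force: [0.0, 0.3, 0.6]
finger_gap: 0.0465
grasp_force: 0.0
```

Run:
```python
from h import *
im=snap('wrist','w3.png'); s=status.read_state(); print(s['ee_pos'],s['t'])
g=np.array([.4139,-.2194]); b=np.array([.4389,-.2194])
print(proj(im,[[*b,.137],[b[0]-.03,b[1]+.01,.118],[b[0]-.03,b[1]-.01,.118],[b[0]+.004,b[1],.038]]))
```

```text
[ 0.41376998 -0.21838457  0.19872291] 6.85
[[273.83316382 249.59580998]
 [286.04168008 206.83689241]
 [261.8872429  206.77316745]
 [274.06087529 216.88007267]]
```

View pics/w3.png

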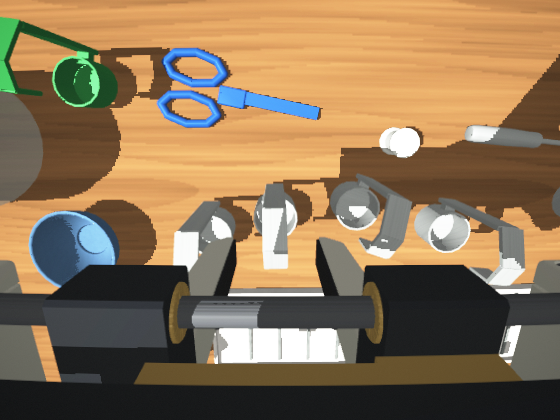

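The dipper is upright in the image, strap fold at (275,207) and lip at (275,265), just as projected. I'll grip it.

Request:
{"fn": "arm_command", "kwargs": {
  "commands": [
    [0, 0.1, 4, 0, 0.5],
    [0, 0.1, 8, 0, 0.5],
    [0, 0.1, 10.7, 0, 0.5],
    [0, 0.1, 10.7, 0, 0.5],
    [0, 0.1, 10.7, 0, 0.05],
    [0, 0.1, 10.7, 0, 0.05],
    [0, 0.1, 10.7, 0, 0.05],
    [0, 0.1, 10.7, 0, 0.05],
    [0, 0.1, 10.7, 0, 0.05],
    [0, 0.1, 7, 0, 0.05],
    [0, 0.1, 2, 0, 0.05],
    [0, 0.1, -3, 0, 0.05],
    [0, 0.1, -3, 0, 0.05],
    [0, 0.1, -3, 0, 0.05]
  ]
}}

```text
t: 8.25
ee_pos: [0.4154, -0.2194, 0.2321]
eef_rot: [-0.0, 1.0, -0.001, 0.002]
contact_force: [0.1, -0.2, -1.0]
finger_gap: 0.0198
grasp_force: 15.0
```

Run:
```python
from h import *
s=status.read_state(); print(s['ee_pos'],s['finger_gap'],s['contact_force'])
print(row([.52,-.207,.228],0),row([.585,-.207,.228],0))
```

```text
[ 0.41540777 -0.2194409   0.23211461] 0.019752394162395256 [ 0.13579596 -0.1943584  -0.98366942]
[-10.46   1.24   0.44   0.05] [-16.96   1.23   0.47   0.05]
```

Request:
{"fn": "arm_command", "kwargs": {
  "commands": [
    [-4, 1.2, 0.4, 0, 0.05],
    [-8, 1.2, 0.4, 0, 0.05],
    [-10.4, 1.2, 0.4, 0, 0.05],
    [-10.4, 1.2, 0.4, 0, 0.05],
    [-10.4, 1.2, 0.4, 0, 0.05]
  ]
}}

```text
t: 8.75
ee_pos: [0.5174, -0.206, 0.2237]
eef_rot: [-0.001, 1.0, 0.001, -0.002]
contact_force: [-0.8, 1.0, -0.4]
finger_gap: 0.0197
grasp_force: 15.0
```

Run:
```python
from h import *
w=snap('wrist'); t=snap('top')
A=np.array([t['pixels'][110:190,300:400,::-1]]); 
o=np.vstack([cv2.resize(t['pixels'][115:185,290:410,::-1],(600,350)),w['pixels'][130:380:,:][:,:,::-1][:, :560] if 0 else cv2.resize(w['pixels'][140:390,:,::-1],(600,250))])
cv2.imwrite('pics/c4.png',o)
s=status.read_state(); print(s['ee_pos'])
y0=-.0133
for y in (-.194-.014,-.194+.014,-.252-.014): print(proj(t,[.610,y0+y,.215]),proj(w,[.604,y0+y,.205]))
```

```text
[ 0.51721684 -0.20645829  0.22492659]
[[355.89268393 144.3570535 ]] [[254.44950506 350.38260418]]
[[344.88159162 144.40990696]] [[293.19094718 350.44860904]]
[[378.72979817 144.23712861]] [[174.54458472 349.65523988]]
```

View pics/c4.png

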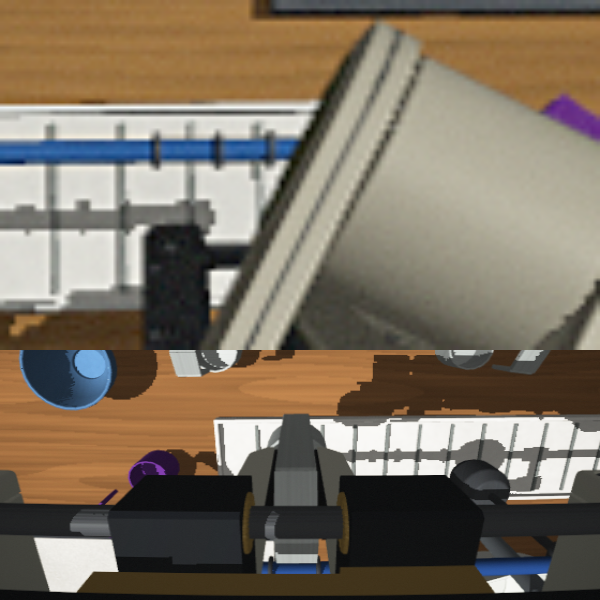

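Top crop: collars at crop x 157, 218 and 268 (px 321.4, 333.6, 343.6). I'll get all collar positions from the first top picture, where nothing hides them.

Run:
```python
from h import *
from scipy.signal import find_peaks
t=snap('top'); g=cv2.imread('pics/top0.png')
b=g[:,:,0].astype(int)[143:149]; 
hs=cv2.cvtColor(g,cv2.COLOR_BGR2HSV)[143:149]
sat=(g[143:149,:,0].astype(int)-g[143:149,:,2]).max(0)
pk,_=find_peaks(-sat[160:390].astype(float),prominence=15)
for i in pk+160: print(i,sat[i],plane(t,(i+0.0,144.3),.213).round(4))
s=status.read_state(); print(s['ee_pos'])
```

```text
168 17 [0.6116 0.2563 0.213 ]
181 5 [0.6116 0.2235 0.213 ]
191 16 [0.6116 0.1982 0.213 ]
204 1 [0.6116 0.1652 0.213 ]
214 10 [0.6116 0.1398 0.213 ]
227 0 [0.6115 0.1068 0.213 ]
270 2 [ 0.6113 -0.0027  0.213 ]
321 -4 [ 0.6109 -0.1327  0.213 ]
333 12 [ 0.6108 -0.1633  0.213 ]
344 18 [ 0.6106 -0.1913  0.213 ]
356 -1 [ 0.6105 -0.2219  0.213 ]
367 49 [ 0.6103 -0.2499  0.213 ]
379 20 [ 0.6102 -0.2804  0.213 ]
383 64 [ 0.6101 -0.2906  0.213 ]
387 -48 [ 0.6101 -0.3007  0.213 ]
[ 0.51736069 -0.20662277  0.225446  ]
```

Request:
{"fn": "arm_command", "kwargs": {
  "commands": [
    [-2.5, 0, 0, 0, 0.05],
    [-4.5, 0, 0, 0, 0.05],
    [-6.9, 0, 0, 0, 0.05],
    [-6.9, 0, 0, 0, 0.05],
    [-6.9, 0, 0, 0, 0.05],
    [-6.9, 0, 2, 0, 0.05],
    [-6.9, 0, 4, 0, 0.05],
    [-6.9, 0, 5, 0, 0.05],
    [-6.9, 0, 5.5, 0, 0.05],
    [-6.9, 0, 5.8, 0, 0.05],
    [-6.9, 0, 6.1, 0, 0.05],
    [-6.9, 0, 6.4, 0, 0.05],
    [-6.9, 0, 6.7, 0, 0.05],
    [-6.9, 0, 7, 0, 0.05],
    [-6.9, 0, 7, 0, 0.05]
  ]
}}

```text
t: 10.4
ee_pos: [0.5874, -0.2065, 0.1557]
eef_rot: [-0.001, 1.0, 0.0, -0.0]
contact_force: [0.6, 1.0, -0.4]
finger_gap: 0.0197
grasp_force: 15.0
```

Run:
```python
from h import *
s=status.read_state(); print(s['ee_pos'],s['finger_gap'],s['contact_force'],s['t'])
a=snap('scene'); cv2.imwrite('pics/c5.png',cv2.resize(a['pixels'][150:330,120:400,::-1],None,fx=2.8,fy=2.8))
```

```text
[ 0.58735902 -0.20646005  0.15565787] 0.019662411006294137 [ 0.62585547  1.0162889  -0.37508458] 10.4
```

View pics/c5.png

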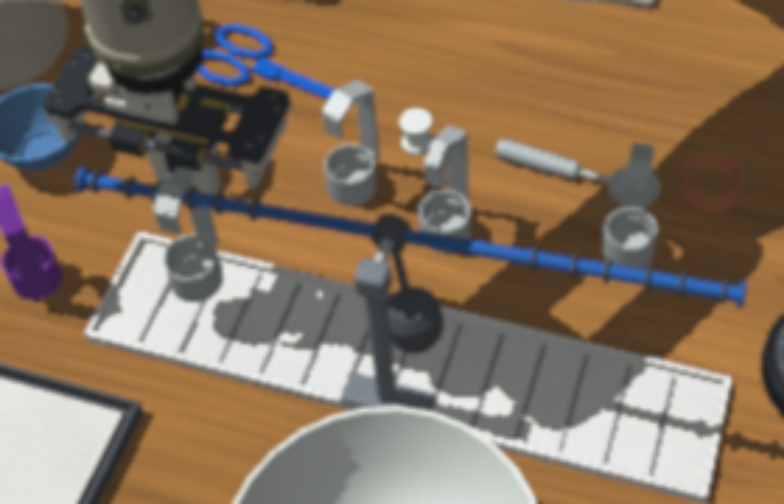

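The crook sits on the bar at crop (170,205). I'll ease down a little more, release and rise.

Request:
{"fn": "arm_command", "kwargs": {
  "commands": [
    [0, 0, 0.4, 0, 0.05],
    [0, 0, 0.8, 0, 0.05],
    [0, 0, 0.8, 0, 0.05],
    [0, 0, 0.8, 0, 0.4],
    [0, 0, 0.8, 0, 0.4],
    [0, 0, 0.8, 0, 0.4],
    [0, 0, 0.8, 0, 0.4],
    [0, 0, -2, 0, 0.4],
    [0, 0, -5, 0, 0.4],
    [0, 0, -9, 0, 0.4],
    [0, 0, -9, 0, 0.4]
  ]
}}

```text
t: 11.55
ee_pos: [0.5902, -0.2078, 0.2537]
eef_rot: [-0.0, 1.0, -0.002, 0.005]
contact_force: [0.3, -0.6, 1.2]
finger_gap: 0.0374
grasp_force: 0.0
```

Run:
```python
from h import *
print(row([.4014,.150,.245],5),row([.4014,.150,.20],5),status.read_state()['ee_pos'])
```

```text
[18.85 35.8   0.53 -4.94] [18.89 35.82  5.03 -4.94] [ 0.59019468 -0.20780695  0.25372461]
```

Request:
{"fn": "arm_command", "kwargs": {
  "commands": [
    [5, 2, 0, 0, 0.5],
    [18.8, 35.8, 0.5, -5, 0.5],
    [18.8, 35.8, 0.5, -5, 0.5],
    [18.8, 35.8, 0.5, -5, 0.5],
    [18.8, 35.8, 0.5, -5, 0.5],
    [18.8, 35.8, 0.5, -5, 0.5],
    [18.8, 35.8, 0.5, -5, 0.5],
    [18.8, 35.8, 0.5, -5, 0.5],
    [18.8, 35.8, 0.5, -5, 0.5],
    [18.8, 35.8, 2, -5, 0.5],
    [18.8, 35.8, 5, -5, 0.5],
    [18.8, 35.8, 5, -5, 0.5]
  ]
}}

```text
t: 12.75
ee_pos: [0.3968, 0.1499, 0.1915]
eef_rot: [-0.044, 0.999, -0.001, -0.003]
contact_force: [-1.5, 0.4, -0.5]
finger_gap: 0.0466
grasp_force: 0.0
```

```bash
cat >> h.py <<'E'
def crook(fn=None, z=.125):
    """bright crook of the dipper nearest below the gripper, in the wrist view"""
    im=snap('wrist'); s=status.read_state(); return im,s
E
python3 - <<'E'
from h import *
im=snap('wrist','w6.png'); t=snap('top'); a=snap('scene'); s=status.read_state(); print(s['ee_pos'],s['t'])
b=np.array([.4263,.1524])
c,sn=np.cos(.087),np.sin(.087); f=np.array([c,sn]); n=np.array([-sn,c])
print(proj(im,[[*b,.137],[*(b-.03*f+.01*n),.118],[*(b-.03*f-.01*n),.118],[*(b+.02*f),.1]]).round())
o=np.vstack([cv2.resize(t['pixels'][115:240,180:400,::-1],(600,341)),im['pixels'][130:330,:,::-1][:, :560].copy() if 0 else cv2.resize(im['pixels'][130:330,:,::-1],(600,214))])
cv2.imwrite('pics/c6.png',o)
E
```

```text
[0.39941796 0.15047552 0.1965127 ] 12.9
[[276. 258.]
 [288. 214.]
 [264. 214.]
 [276. 260.]]
```

View pics/c6.png

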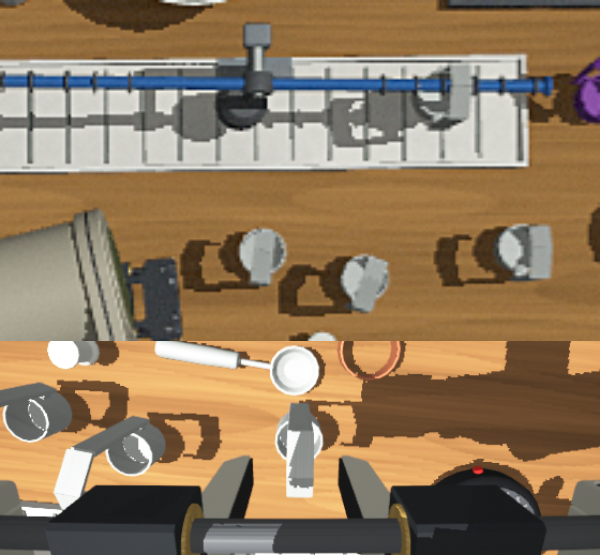

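R2 hangs well (crop (455,90)); the next dipper is between the fingers, about 3 mm to +y. I'll grip it.

Request:
{"fn": "arm_command", "kwargs": {
  "commands": [
    [0, 0.3, 4, 0, 0.5],
    [0, 0.3, 8, 0, 0.5],
    [0, 0.3, 10.6, 0, 0.5],
    [0, 0.3, 10.6, 0, 0.5],
    [0, 0.3, 10.6, 0, 0.05],
    [0, 0.3, 10.6, 0, 0.05],
    [0, 0.3, 10.6, 0, 0.05],
    [0, 0.3, 10.6, 0, 0.05],
    [0, 0.3, 10.6, 0, 0.05],
    [0, 0.3, 7, 0, 0.05],
    [0, 0.3, 2, 0, 0.05],
    [0, 0.3, -3, 0, 0.05],
    [0, 0.3, -6, 0, 0.05],
    [0, 0.3, -6, 0, 0.05],
    [0, 0.3, -6, 0, 0.05]
  ]
}}

```text
t: 14.4
ee_pos: [0.3992, 0.1544, 0.2568]
eef_rot: [-0.044, 0.999, 0.0, 0.001]
contact_force: [0.2, -0.6, -1.2]
finger_gap: 0.0198
grasp_force: 15.0
```

Run:
```python
from h import *
im=snap('top'); g=im['pixels']; p=cv2.cvtColor(g,cv2.COLOR_RGB2HSV)
sc=snap('scene'); q=cv2.cvtColor(sc['pixels'],cv2.COLOR_RGB2HSV)
k=cv2.inRange(q,(100,120,50),(125,255,255)); 
for x in (150,155,375,380):
    print(x,np.argwhere(k[195:275,x])[:,0].mean()+195 if k[195:275,x].any() else None)
for th in (0,-.06,-.09,-.12): print(th,proj(sc,[.610,-.0125+.28*np.cos(th),.205+.28*np.sin(th)]),proj(sc,[.610,-.0125-.28*np.cos(th),.205-.28*np.sin(th)]))
s=status.read_state(); print(s['ee_pos'],s['finger_gap']); print(row([.517,.240,.256],0),row([.585,.24,.256],0))
```

```text
150 214.0
155 216.0
375 251.0
380 252.0
0 [[382.74306739 262.53555909]] [[147.27251599 204.9533084 ]]
-0.06 [[381.4835946  266.59074105]] [[145.84974757 200.54523159]]
-0.09 [[380.69485881 268.53570373]] [[145.27495474 198.34517086]]
-0.12 [[379.80362479 270.42430707]] [[144.79391497 196.1502183 ]]
[0.39806592 0.1540498  0.25456179] 0.020026882415002504
[-12.6    7.51  -0.18   5.06] [-19.38   6.91  -0.19   5.06]
```

Request:
{"fn": "arm_command", "kwargs": {
  "commands": [
    [-4, 3, 0, 5, 0.05],
    [-8, 7.4, -0.2, 5, 0.05],
    [-12.6, 7.4, -0.2, 5, 0.05],
    [-12.6, 7.4, -0.2, 5, 0.05],
    [-12.6, 7.4, -0.2, 5, 0.05],
    [-12.6, 7.4, -0.2, 5, 0.05]
  ]
}}

```text
t: 15.1
ee_pos: [0.5167, 0.2386, 0.2572]
eef_rot: [-0.0, 1.0, -0.0, -0.001]
contact_force: [-0.1, 0.5, -0.8]
finger_gap: 0.0198
grasp_force: 15.0
```

Run:
```python
from h import *
s=status.read_state(); print(s['ee_pos'],s['finger_gap']); print(row([.585,.238,.256],0))
```

```text
[0.51670794 0.23859382 0.25716554] 0.019805232378675767
[-6.83 -0.06  0.1   0.05]
```

Request:
{"fn": "arm_command", "kwargs": {
  "commands": [
    [-2.5, -0.05, 0.1, 0, 0.05],
    [-4.5, -0.05, 0.1, 0, 0.05],
    [-6.8, -0.05, 0.1, 0, 0.05],
    [-6.8, -0.05, 0.1, 0, 0.05],
    [-6.8, -0.05, 0.1, 0, 0.05],
    [-6.8, -0.05, 2, 0, 0.05],
    [-6.8, -0.05, 4, 0, 0.05],
    [-6.8, -0.05, 5, 0, 0.05],
    [-6.8, -0.05, 5.5, 0, 0.05],
    [-6.8, -0.05, 5.9, 0, 0.05],
    [-6.8, -0.05, 6.3, 0, 0.05],
    [-6.8, -0.05, 6.7, 0, 0.05],
    [-6.8, -0.05, 7.1, 0, 0.05],
    [-6.8, -0.05, 7.5, 0, 0.05],
    [-6.8, -0.05, 7.9, 0, 0.05],
    [-6.8, -0.05, 8.3, 0, 0.05],
    [-6.8, -0.05, 8.7, 0, 0.05],
    [-6.8, -0.05, 8.7, 0, 0.05],
    [-6.8, -0.05, 8.7, 0, 0.05]
  ]
}}

```text
t: 17.0
ee_pos: [0.5856, 0.2385, 0.171]
eef_rot: [-0.0, 1.0, -0.0, -0.0]
contact_force: [-1.3, -0.1, -0.1]
finger_gap: 0.02
grasp_force: 15.0
```

Run:
```python
from h import *
s=status.read_state(); print(s['ee_pos'],s['finger_gap'],s['contact_force'],s['wrist_torque'])
a=snap('scene'); t=snap('top'); cv2.imwrite('pics/c7.png',np.vstack([cv2.resize(a['pixels'][170:310,130:430,::-1],(600,280)),cv2.resize(t['pixels'][115:240,130:400,::-1],(600,278))]))
```

```text
[0.58563429 0.23852657 0.17095007] 0.019960441893261533 [-1.26407116 -0.13727835 -0.06540211] [-0.02856207  0.10856865  0.00884285]
```

View pics/c7.png

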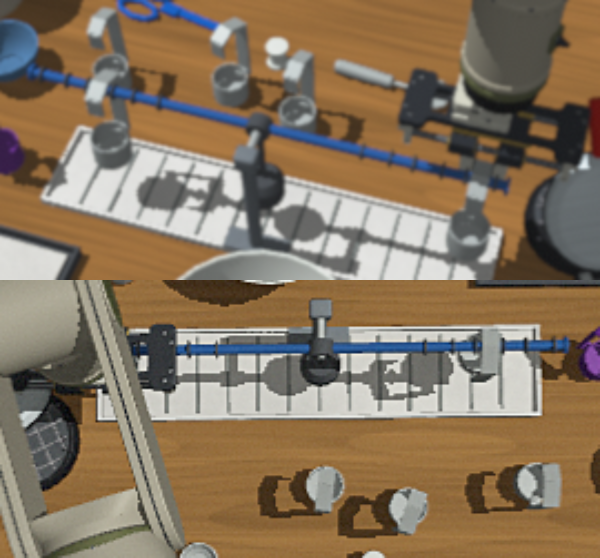

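Both crooks sit on the bar (scene crop (105,90) and (480,160)), which is nearly level. I'll release and go to the rightmost dipper.

Request:
{"fn": "arm_command", "kwargs": {
  "commands": [
    [0, 0, 0.5, 0, 0.05],
    [0, 0, 0.5, 0, 0.05],
    [0, 0, 0.5, 0, 0.4],
    [0, 0, 0.5, 0, 0.4],
    [0, 0, 0.5, 0, 0.4],
    [0, 0, 0.5, 0, 0.4],
    [0, 0, -2, 0, 0.4],
    [0, 0, -5, 0, 0.4],
    [0, 0, -8, 0, 0.4],
    [0, 0, -8, 0, 0.4]
  ]
}}

```text
t: 18.1
ee_pos: [0.5882, 0.2394, 0.2573]
eef_rot: [-0.001, 1.0, 0.001, 0.004]
contact_force: [0.3, 0.1, 0.7]
finger_gap: 0.0371
grasp_force: 0.0
```

Run:
```python
from h import *
print(row([.4338,-.2928,.25],0),row([.4338,-.2928,.20],0),status.read_state()['ee_pos'])
```

```text
[ 15.5  -53.2    0.46   0.06] [ 15.54 -53.22   5.46   0.06] [0.58819011 0.23938218 0.25731328]
```

Request:
{"fn": "arm_command", "kwargs": {
  "commands": [
    [5, -2, 0, 0, 0.5],
    [15.5, -53.2, 0.5, 0, 0.5],
    [15.5, -53.2, 0.5, 0, 0.5],
    [15.5, -53.2, 0.5, 0, 0.5],
    [15.5, -53.2, 0.5, 0, 0.5],
    [15.5, -53.2, 0.5, 0, 0.5],
    [15.5, -53.2, 0.5, 0, 0.5],
    [15.5, -53.2, 0.5, 0, 0.5],
    [15.5, -53.2, 0.5, 0, 0.5],
    [15.5, -53.2, 0.5, 0, 0.5],
    [15.5, -53.2, 0.5, 0, 0.5],
    [15.5, -53.2, 0.5, 0, 0.5],
    [15.5, -53.2, 0.5, 0, 0.5],
    [15.5, -53.2, 2, 0, 0.5],
    [15.5, -53.2, 5.4, 0, 0.5],
    [15.5, -53.2, 5.4, 0, 0.5]
  ]
}}

```text
t: 19.7
ee_pos: [0.4293, -0.2901, 0.1913]
eef_rot: [-0.001, 1.0, 0.003, -0.003]
contact_force: [-0.5, 1.3, -1.7]
finger_gap: 0.0468
grasp_force: 0.0
```

Run:
```python
from h import *
im=snap('wrist'); t=snap('top'); a=snap('scene'); s=status.read_state(); print(s['ee_pos'],s['t'])
b=np.array([.4588,-.2928]); print(proj(im,[[*b,.137],[b[0]-.03,b[1],.118]]))
k=cv2.cvtColor(a['pixels'],cv2.COLOR_RGB2HSV); k=cv2.inRange(k,(100,120,50),(125,255,255))
for x,y0,y1 in ((150,190,225),(290,220,250),(375,240,285)): print(x,np.argwhere(k[y0:y1,x])[:,0].mean()+y0)
for th in (0,.06,-.06): print(th,proj(a,[[.610,-.0125-.25*np.cos(th),.205-.25*np.sin(th)],[.610,-.0125+.25*np.cos(th),.205+.25*np.sin(th)]]).round(1).tolist())
cv2.imwrite('pics/c8.png',np.vstack([cv2.resize(a['pixels'][150:310,130:430,::-1],(600,320)),cv2.resize(im['pixels'][130:330,:,::-1],(600,214))]))
```

```text
[ 0.43171069 -0.29253891  0.19755502] 19.85
[[271.91539224 257.41876162]
 [272.08432934 213.51428949]]
150 205.5
290 240.0
375 262.5
0 [[158.8, 207.8], [369.0, 259.2]]
0.06 [[160.3, 211.7], [369.5, 255.3]]
-0.06 [[157.6, 203.8], [368.0, 262.8]]
```

View pics/c8.png

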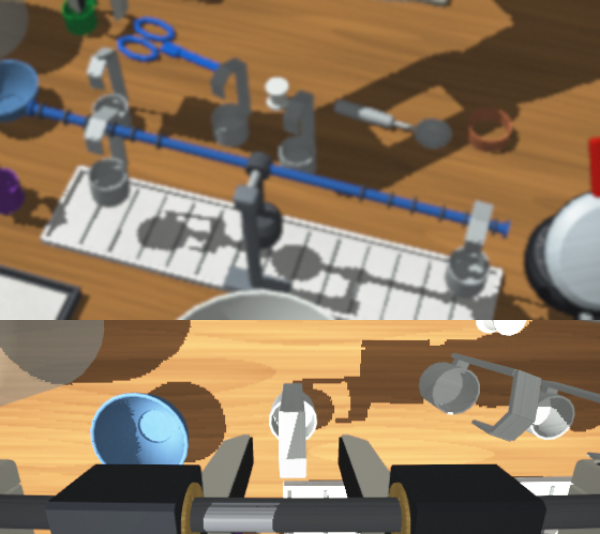

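The rightmost dipper stands between the fingers (wrist crop x 292). Both hung ones are in place and the bar is near level, so I'll grip.

Request:
{"fn": "arm_command", "kwargs": {
  "commands": [
    [0, 0, 4, 0, 0.5],
    [0, 0, 8, 0, 0.5],
    [0, 0, 10.6, 0, 0.5],
    [0, 0, 10.6, 0, 0.5],
    [0, 0, 10.6, 0, 0.05],
    [0, 0, 10.6, 0, 0.05],
    [0, 0, 10.6, 0, 0.05],
    [0, 0, 10.6, 0, 0.05],
    [0, 0, 10.6, 0, 0.05],
    [0, 0, 7, 0, 0.05],
    [0, 0, 2, 0, 0.05],
    [0, 0, -2, 0, 0.05],
    [0, 0, -4, 0, 0.05],
    [0, 0, -4, 0, 0.05],
    [0, 0, -4, 0, 0.05]
  ]
}}

```text
t: 21.35
ee_pos: [0.4314, -0.2936, 0.2369]
eef_rot: [-0.0, 1.0, -0.0, 0.0]
contact_force: [-0.4, -0.3, -1.6]
finger_gap: 0.0199
grasp_force: 15.0
```

Run:
```python
from h import *
s=status.read_state(); print(s['ee_pos'],s['finger_gap']); print(row([.515,-.265,.237],0),row([.584,-.265,.237],0))
```

```text
[ 0.4313622  -0.29360318  0.23692267] 0.019887765911496394
[-8.37  2.85 -0.01  0.06] [-15.27   2.85  -0.     0.06]
```

Request:
{"fn": "arm_command", "kwargs": {
  "commands": [
    [-4, 2.85, 0, 0, 0.05],
    [-8.3, 2.85, 0, 0, 0.05],
    [-8.3, 2.85, 0, 0, 0.05],
    [-11, 2.85, 0, 0, 0.05],
    [-13.5, 2.85, 0, 0, 0.05],
    [-15.1, 2.85, 0, 0, 0.05],
    [-15.1, 2.85, 0, 0, 0.05],
    [-15.1, 2.85, 0, 0, 0.05],
    [-15.1, 2.85, 3, 0, 0.05],
    [-15.1, 2.85, 5, 0, 0.05],
    [-15.1, 2.85, 5.6, 0, 0.05],
    [-15.1, 2.85, 6, 0, 0.05],
    [-15.1, 2.85, 6.4, 0, 0.05],
    [-15.1, 2.85, 6.8, 0, 0.05],
    [-15.1, 2.85, 7.2, 0, 0.05],
    [-15.1, 2.85, 7.6, 0, 0.05],
    [-15.1, 2.85, 8, 0, 0.05],
    [-15.1, 2.85, 8, 0, 0.05],
    [-15.1, 2.85, 8, 0, 0.05]
  ]
}}

```text
t: 23.25
ee_pos: [0.5822, -0.2648, 0.1569]
eef_rot: [-0.001, 1.0, 0.0, -0.0]
contact_force: [-0.2, 0.1, -0.5]
finger_gap: 0.0199
grasp_force: 15.0
```

Run:
```python
from h import *
s=status.read_state(); print(s['ee_pos'],s['contact_force'])
a=snap('scene'); w=snap('wrist'); cv2.imwrite('pics/c9.png',np.vstack([cv2.resize(a['pixels'][170:290,120:320,::-1],(600,360))]))
```

```text
[ 0.58219022 -0.26479551  0.15694685] [-0.24560885  0.13806237 -0.47907076]
```

View pics/c9.png

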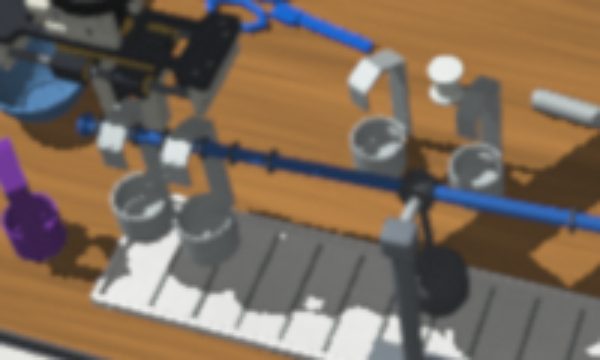

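Both right-hand crooks are on the bar (crop (110,140) and (180,150)). I'll release and move to the dipper at y = -0.018.

Request:
{"fn": "arm_command", "kwargs": {
  "commands": [
    [0, 0, 0.4, 0, 0.05],
    [0, 0, 0.7, 0, 0.05],
    [0, 0, 0.7, 0, 0.36],
    [0, 0, 0.7, 0, 0.36],
    [0, 0, 0.7, 0, 0.36],
    [0, 0, 0.7, 0, 0.36],
    [0, 0, -2, 0, 0.36],
    [0, 0, -5, 0, 0.36],
    [0, 0, -9, 0, 0.36],
    [0, 0, -9, 0, 0.36]
  ]
}}

```text
t: 24.35
ee_pos: [0.585, -0.2664, 0.255]
eef_rot: [-0.0, 1.0, -0.003, 0.005]
contact_force: [0.9, -0.3, 0.7]
finger_gap: 0.0336
grasp_force: 0.0
```

Run:
```python
from h import *
print(row([.4288,-.0168,.25],-2),row([.4288,-.0168,.20],-2),status.read_state()['ee_pos'])
```

```text
[15.6  24.98  0.21  2.06] [15.65 25.    5.21  2.06] [ 0.58498041 -0.26639223  0.25495246]
```

Request:
{"fn": "arm_command", "kwargs": {
  "commands": [
    [5, 1, 0, 0, 0.5],
    [15.6, 25, 0, 2, 0.5],
    [15.6, 25, 0, 2, 0.5],
    [15.6, 25, 0, 2, 0.5],
    [15.6, 25, 0, 2, 0.5],
    [15.6, 25, 0, 2, 0.5],
    [15.6, 25, 0, 2, 0.5],
    [15.6, 25, 2, 2, 0.5],
    [15.6, 25, 5.2, 2, 0.5],
    [15.6, 25, 5.2, 2, 0.5],
    [15.6, 25, 5.2, 2, 0.5]
  ]
}}

```text
t: 25.45
ee_pos: [0.4257, -0.0153, 0.1952]
eef_rot: [0.017, 1.0, 0.0, -0.001]
contact_force: [-0.5, 0.2, -0.2]
finger_gap: 0.0466
grasp_force: 0.0
```

Run:
```python
from h import *
im=snap('wrist'); a=snap('scene'); t=snap('top'); s=status.read_state(); print(s['ee_pos'],s['t'])
b=np.array([.4538,-.0187]); print(proj(im,[[*b,.137],[b[0]-.03,b[1],.118]]))
b3=np.array([.4269,-.1282]); print(proj(im,[[*b3,.137]]))
k=cv2.cvtColor(a['pixels'],cv2.COLOR_RGB2HSV); k=cv2.inRange(k,(100,120,50),(125,255,255))
for x,y0,y1 in ((150,190,225),(375,240,285)): print(x,np.argwhere(k[y0:y1,x])[:,0].mean()+y0)
cv2.imwrite('pics/c10.png',np.vstack([cv2.resize(a['pixels'][150:310,130:430,::-1],(600,320)),cv2.resize(im['pixels'][130:330,:,::-1],(600,214))]))
```

```text
[ 0.42709422 -0.01548697  0.19690124] 25.6
[[272.79231047 253.29396744]
 [271.71919888 210.11086195]]
[[130.66269514 225.21367565]]
150 213.5
375 nan<stdin>:6: RuntimeWarning: Mean of empty slice.
  ret = ret.dtype.type(ret / rcount)
```

View pics/c10.png

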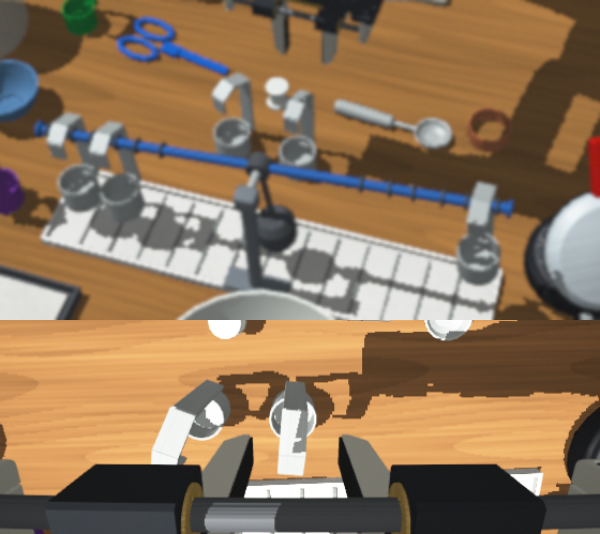

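Three hang well. The slanted dipper now lies nearer (wrist crop (185,430)), so it has been knocked; I'll measure it again later. The dipper between the fingers is unmoved, so I'll grip it.

Request:
{"fn": "arm_command", "kwargs": {
  "commands": [
    [0, 0, 4, 0, 0.5],
    [0, 0, 8, 0, 0.5],
    [0, 0, 10.5, 0, 0.5],
    [0, 0, 10.5, 0, 0.5],
    [0, 0, 10.5, 0, 0.05],
    [0, 0, 10.5, 0, 0.05],
    [0, 0, 10.5, 0, 0.05],
    [0, 0, 10.5, 0, 0.05],
    [0, 0, 10.5, 0, 0.05],
    [0, 0, 7, 0, 0.05],
    [0, 0, 2, 0, 0.05],
    [0, 0, -2, 0, 0.05],
    [0, 0, -5.2, 0, 0.05],
    [0, 0, -5.2, 0, 0.05],
    [0, 0, -5.2, 0, 0.05]
  ]
}}

```text
t: 27.1
ee_pos: [0.4265, -0.0151, 0.2479]
eef_rot: [0.017, 1.0, -0.0, 0.001]
contact_force: [0.2, 0.1, -1.5]
finger_gap: 0.0197
grasp_force: 14.9
```

Run:
```python
from h import *
s=status.read_state(); print(s['ee_pos'],s['finger_gap']); print(row([.515,.1807,.249],0),row([.584,.1807,.249],0))
```

```text
[ 0.42654848 -0.01510502  0.24785067] 0.019731630596758566
[-8.18 19.87 -0.1  -1.94] [-15.07  20.1   -0.09  -1.94]
```

Request:
{"fn": "arm_command", "kwargs": {
  "commands": [
    [0, 5, -0.1, -2, 0.05],
    [0, 10, -0.1, -2, 0.05],
    [-2, 15, -0.1, -2, 0.05],
    [-5, 19.8, -0.1, -2, 0.05],
    [-8.2, 19.85, -0.1, -2, 0.05],
    [-8.2, 19.85, -0.1, -2, 0.05],
    [-11, 20, -0.1, -2, 0.05],
    [-13, 20.1, -0.1, -2, 0.05],
    [-15, 20.1, -0.1, -2, 0.05],
    [-15, 20.1, -0.1, -2, 0.05],
    [-15, 20.1, -0.1, -2, 0.05]
  ]
}}

```text
t: 28.2
ee_pos: [0.5816, 0.1802, 0.2465]
eef_rot: [-0.0, 1.0, -0.0, -0.001]
contact_force: [0.1, -0.2, -1.5]
finger_gap: 0.0201
grasp_force: 15.0
```

Request:
{"fn": "arm_command", "kwargs": {
  "commands": [
    [0, 0, 2, 0, 0.05],
    [0, 0, 4, 0, 0.05],
    [0, 0, 5.2, 0, 0.05],
    [0, 0, 5.6, 0, 0.05],
    [0, 0, 6, 0, 0.05],
    [0, 0, 6.4, 0, 0.05],
    [0, 0, 6.8, 0, 0.05],
    [0, 0, 7.2, 0, 0.05],
    [0, 0, 7.4, 0, 0.05],
    [0, 0, 7.4, 0, 0.05],
    [0, 0, 7.4, 0, 0.05]
  ]
}}

```text
t: 29.3
ee_pos: [0.5828, 0.1807, 0.1742]
eef_rot: [-0.0, 1.0, -0.0, -0.0]
contact_force: [-0.8, -0.4, -0.5]
finger_gap: 0.0198
grasp_force: 15.0
```

Run:
```python
from h import *
s=status.read_state(); print(s['ee_pos'],s['contact_force'])
a=snap('scene'); t=snap('top'); cv2.imwrite('pics/c11.png',np.vstack([cv2.resize(a['pixels'][180:310,130:430,::-1],(600,260)),cv2.resize(t['pixels'][190:240,250:370,::-1],(600,250))]))
```

```text
[0.58282092 0.18069735 0.17420291] [-0.81636271 -0.39561932 -0.51654193]
```

View pics/c11.png

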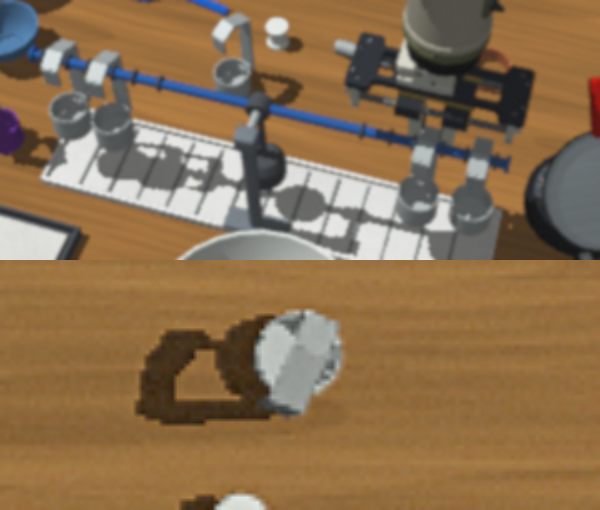

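All four are hooked on the bar. The last dipper is in the lower crop, crook centre (304,363) = top pixel (311,211), turned about -22°. That was my 14th picture, so the rest goes by numbers.

Request:
{"fn": "arm_command", "kwargs": {
  "commands": [
    [0, 0, 0.3, 0, 0.05],
    [0, 0, 0.3, 0, 0.36],
    [0, 0, 0.3, 0, 0.36],
    [0, 0, 0.3, 0, 0.36],
    [0, 0, 0.3, 0, 0.36],
    [0, 0, -2, 0, 0.36],
    [0, 0, -5, 0, 0.36],
    [0, 0, -8, 0, 0.36],
    [0, 0, -8, 0, 0.36]
  ]
}}

```text
t: 30.3
ee_pos: [0.5852, 0.1813, 0.2601]
eef_rot: [-0.001, 1.0, 0.001, 0.004]
contact_force: [0.9, 0.2, 0.6]
finger_gap: 0.0336
grasp_force: 0.0
```

Run:
```python
from h import *
t=snap('top')
A=plane(t,(250+322/5,190+55/5),.12);B=plane(t,(250+285/5,190+148/5),.115)
f=(A-B)[:2]; print('len',np.hypot(*f)); a=np.degrees(np.arctan2(f[1],f[0])); f/=np.hypot(*f)
P=plane(t,(310.8,210.8),.13)[:2]; bend=P+.005*f; c=plane(t,(310,208.4),.038); print(a,bend,'cup-based bend',c[:2]-.004*f)
g=bend-.025*f; print(g,row([*g,.25],a),row([*g,.20],a))
```

```text
len 0.05408342737760226
-21.782812292376065 [ 0.44960555 -0.11398703] cup-based bend [ 0.45227334 -0.11575574]
[ 0.42639062 -0.1047098 ] [ 15.83 -28.57   0.62  21.84] [ 15.86 -28.57   5.62  21.84]
```

Request:
{"fn": "arm_command", "kwargs": {
  "commands": [
    [5, -1, 0, 0, 0.5],
    [15.8, -28.6, 0.5, 22, 0.5],
    [15.8, -28.6, 0.5, 22, 0.5],
    [15.8, -28.6, 0.5, 22, 0.5],
    [15.8, -28.6, 0.5, 22, 0.5],
    [15.8, -28.6, 0.5, 22, 0.5],
    [15.8, -28.6, 0.5, 22, 0.5],
    [15.8, -28.6, 0.5, 22, 0.5],
    [15.8, -28.6, 2, 22, 0.5],
    [15.8, -28.6, 5.6, 22, 0.5],
    [15.8, -28.6, 5.6, 22, 0.5],
    [15.8, -28.6, 5.6, 22, 0.5],
    [15.8, -28.6, 5.6, 22, 0.5]
  ]
}}

```text
t: 31.65
ee_pos: [0.4258, -0.1047, 0.1991]
eef_rot: [0.19, 0.982, -0.0, 0.0]
contact_force: [1.1, -0.6, -0.1]
finger_gap: 0.0461
grasp_force: 0.0
```

Run:
```python
from h import *
im=snap('wrist'); s=status.read_state(); print(s['ee_pos'],s['t'])
b=np.array([.4500,-.1145]); print(proj(im,[[*b,.137]]))
k=cv2.inRange(cv2.cvtColor(im['pixels'],cv2.COLOR_RGB2HSV),(0,0,60),(180,40,255))
for r in (185,190,195,200,235,240,245,250,255,260,265,270):
    c=np.argwhere(k[r,225:330])[:,0]+225; print(r,c.min() if len(c) else 0,c.max() if len(c) else 0,len(c))
```

```text
[ 0.42604195 -0.10493824  0.19951483] 31.7
[[275.47104885 248.59919075]]
185 270 285 16
190 269 286 18
195 265 289 25
200 260 293 34
235 265 289 25
240 225 329 42
245 225 329 39
250 225 329 35
255 225 329 31
260 266 329 26
265 266 329 24
270 314 316 3
```

Request:
{"fn": "arm_command", "kwargs": {
  "commands": [
    [0, 0.2, 4, 0, 0.5],
    [0, 0.2, 8, 0, 0.5],
    [0, 0.2, 10.8, 0, 0.5],
    [0, 0.2, 10.8, 0, 0.5],
    [0, 0.2, 10.8, 0, 0.05],
    [0, 0.2, 10.8, 0, 0.05],
    [0, 0.2, 10.8, 0, 0.05],
    [0, 0.2, 10.8, 0, 0.05],
    [0, 0.2, 10.8, 0, 0.05],
    [0, 0.2, 7, 0, 0.05],
    [0, 0.2, 2, 0, 0.05],
    [0, 0.2, -3, 0, 0.05],
    [0, 0.2, -3, 0, 0.05],
    [0, 0.2, -3, 0, 0.05]
  ]
}}

```text
t: 33.1
ee_pos: [0.4269, -0.104, 0.23]
eef_rot: [0.19, 0.982, -0.0, 0.002]
contact_force: [-0.2, 0.3, -0.8]
finger_gap: 0.0198
grasp_force: 15.0
```

Run:
```python
from h import *
a=snap('scene')
k=cv2.cvtColor(a['pixels'],cv2.COLOR_RGB2HSV); k=cv2.inRange(k,(100,120,50),(125,255,255))
P=[]
for x in (200,210,300,310,320,330):
    v=np.argwhere(k[190:280,x])[:,0]+190; print(x,v.mean(),len(v))
for th in (-.06,0,.06): print(th,[ (proj(a,[.610,-.0125+d*np.cos(th),.205+d*np.sin(th)])[0]).round(1).tolist() for d in (-.136,.136)])
s=status.read_state(); print(s['ee_pos'],s['finger_gap']); print(row([.51,-.1485,.231],0),row([.585,-.1485,.231],0))
```

```text
200 218.5 4
210 221.5 4
300 242.5 4
310 244.0 1
320 247.0 3
330 249.0 5
-0.06 [[203.2, 216.6], [317.6, 248.7]]
0 [[203.6, 218.7], [317.8, 246.7]]
0.06 [[204.2, 220.9], [317.9, 244.6]]
[ 0.42581985 -0.10357057  0.22802149] 0.019959201621193617
[ -9.49  -1.02  -0.29 -21.95] [-16.44   1.78  -0.29 -21.95]
```

Request:
{"fn": "arm_command", "kwargs": {
  "commands": [
    [-3, -0.5, -0.3, -8, 0.05],
    [-6, -0.8, -0.3, -16, 0.05],
    [-9.5, -1, -0.3, -22, 0.05],
    [-9.5, -1, -0.3, -22, 0.05],
    [-9.5, -1, -0.3, -22, 0.05],
    [-9.5, -1, -0.3, -22, 0.05]
  ]
}}

```text
t: 33.75
ee_pos: [0.509, -0.1478, 0.2298]
eef_rot: [-0.0, 1.0, 0.0, -0.001]
contact_force: [-0.7, -0.6, -0.4]
finger_gap: 0.0197
grasp_force: 15.0
```

Run:
```python
from h import *
s=status.read_state(); print(s['ee_pos'],row([.584,-.1485,.230],0))
```

```text
[ 0.50904698 -0.1477671   0.22984393] [-7.5  -0.07 -0.03  0.  ]
```

Request:
{"fn": "arm_command", "kwargs": {
  "commands": [
    [-2.5, 0, 0, 0, 0.05],
    [-5, 0, 0, 0, 0.05],
    [-7.5, 0, 0, 0, 0.05],
    [-7.5, 0, 0, 0, 0.05],
    [-7.5, 0, 0, 0, 0.05],
    [-7.5, 0, 2, 0, 0.05],
    [-7.5, 0, 4, 0, 0.05],
    [-7.5, 0, 5.4, 0, 0.05],
    [-7.5, 0, 5.8, 0, 0.05],
    [-7.5, 0, 6.2, 0, 0.05],
    [-7.5, 0, 6.5, 0, 0.05],
    [-7.5, 0, 6.5, 0, 0.05],
    [-7.5, 0, 6.5, 0, 0.05],
    [-7.5, 0, 6.5, 0, 0.05]
  ]
}}

```text
t: 35.15
ee_pos: [0.5856, -0.1483, 0.1668]
eef_rot: [-0.001, 1.0, -0.0, 0.0]
contact_force: [-0.4, 0.1, 0.1]
finger_gap: 0.0196
grasp_force: 15.0
```

Run:
```python
from h import *
s=status.read_state(); print(s['ee_pos'],s['contact_force'],s['wrist_torque'])
a=snap('scene')
k=cv2.cvtColor(a['pixels'],cv2.COLOR_RGB2HSV); k=cv2.inRange(k,(100,120,50),(125,255,255))
for x in (196,203,211,300,310,320,330):
    v=np.argwhere(k[190:280,x])[:,0]+190; print(x,v.mean(),len(v))
print('crook top should be at',proj(a,[[.61,-.1485,.211],[.63,-.1485,.18]]))
```

```text
[ 0.58560955 -0.14834785  0.16678329] [-0.40343117  0.12553557  0.0763301 ] [ 0.02557625  0.01678886 -0.00577972]
196 nan 0
203 nan 0
211 222.5 4
300 242.0 3
310 nan 0
320 245.5 4
330 248.0 5
crook top should be at [[203.26959735 217.17896851]
 [201.80184528 231.81598035]]<stdin>:6: RuntimeWarning: Mean of empty slice.
  ret = ret.dtype.type(ret / rcount)
```

The bar gives under the crook and the crook covers it at column 200, so it is hooked. Lower a little, release, and withdraw.

Request:
{"fn": "arm_command", "kwargs": {
  "commands": [
    [0, 0, 0.3, 0, 0.05],
    [0, 0, 0.3, 0, 0.36],
    [0, 0, 0.3, 0, 0.36],
    [0, 0, 0.3, 0, 0.36],
    [0, 0, 0.3, 0, 0.36],
    [0, 0, -2, 0, 0.36],
    [0, 0, -5, 0, 0.36],
    [0, 0, -9, 0, 0.36],
    [5, 0, -9, 0, 0.36],
    [10, 0, -9, 0, 0.36],
    [15, 0, -9, 0, 0.36],
    [20, 0, -9, 0, 0.36],
    [20, 0, -9, 0, 0.36],
    [20, 0, -9, 0, 0.36],
    [20, 0, -9, 0, 0.36],
    [20, 0, -9, 0, 0.36],
    [20, 0, -9, 0, 0.36],
    [20, 0, -9, 0, 0.36],
    [20, 0, -9, 0, 0.36],
    [20, 0, -9, 0, 0.36]
  ]
}}

```text
t: 37.2
ee_pos: [0.3853, -0.1484, 0.256]
eef_rot: [-0.001, 1.0, 0.0, -0.0]
contact_force: [-0.2, -0.1, 0.2]
finger_gap: 0.0331
grasp_force: 0.0
```

Request:
{"fn": "arm_command", "kwargs": {
  "commands": [
    [0, 0, 0, 0, 0.36],
    [0, 0, 0, 0, 0.36],
    [0, 0, 0, 0, 0.36],
    [0, 0, 0, 0, 0.36],
    [0, 0, 0, 0, 0.36],
    [0, 0, 0, 0, 0.36],
    [0, 0, 0, 0, 0.36],
    [0, 0, 0, 0, 0.36],
    [0, 0, 0, 0, 0.36],
    [0, 0, 0, 0, 0.36],
    [0, 0, 0, 0, 0.36],
    [0, 0, 0, 0, 0.36],
    [0, 0, 0, 0, 0.36],
    [0, 0, 0, 0, 0.36],
    [0, 0, 0, 0, 0.36],
    [0, 0, 0, 0, 0.36],
    [0, 0, 0, 0, 0.36],
    [0, 0, 0, 0, 0.36],
    [0, 0, 0, 0, 0.36],
    [0, 0, 0, 0, 0.36]
  ]
}}

```text
t: 39.2
ee_pos: [0.3852, -0.1485, 0.2561]
eef_rot: [-0.0, 1.0, -0.0, 0.0]
contact_force: [-0.2, -0.3, -0.3]
finger_gap: 0.0339
grasp_force: 0.0
```

Run:
```python
from h import *
import cv2
a=snap('scene','sf.png'); t=snap('top','tf.png'); b=snap('scene'); print('motion px',int((np.abs(a['pixels'].astype(int)-b['pixels']).max(2)>40).sum()))
k=cv2.cvtColor(a['pixels'],cv2.COLOR_RGB2HSV); kb=cv2.inRange(k,(100,120,50),(125,255,255))
for x in (150,211,225,300,320,330,380):
    v=np.argwhere(kb[190:280,x])[:,0]+190; print(x,v.mean() if len(v) else None,len(v))
for th in (-.06,0,.06,.09): print(th,[ (proj(a,[.610,-.0125+d*np.cos(th),.205+d*np.sin(th)])[0]).round(1).tolist() for d in (-.28,-.118,.152,.275)])
# lid tab in both views
rs=[]
for im,(x0,x1,y0,y1) in ((a,(380,470,170,280)),(t,(100,200,180,240))):
    p=cv2.cvtColor(im['pixels'],cv2.COLOR_RGB2HSV); m=cv2.inRange(p,(0,150,60),(8,255,255))|cv2.inRange(p,(172,150,60),(180,255,255))
    z=np.zeros_like(m); z[y0:y1,x0:x1]=m[y0:y1,x0:x1]; c=max(cv2.findContours(z,0,2)[0],key=cv2.contourArea); M=cv2.moments(c); rs.append((M['m10']/M['m00'],M['m01']/M['m00'])); print(cv2.boundingRect(c),rs[-1])
X,e=tri(a,rs[0],t,rs[1]); print('tab',X,e, np.degrees(np.arctan2(X[2]-.05-.0,.19*1.0)))
# dippers hung: rows of expected cups in top view: grey at crook
g=cv2.cvtColor(t['pixels'],cv2.COLOR_RGB2HSV)
for n,y in (('L3',.2395),('L2',.1815),('R1',-.1485),('R2',-.2065),('R3',-.2645)):
    u,v=proj(t,[.61,y,.214])[0]; q=g[int(v)-2:int(v)+3,int(u)-1:int(u)+2]; print(n,u.round(),v.round(),'sat',q[...,1].mean().round(),'val',q[...,2].mean().round())
u=g[195:235,200:390]; print('grey left near start', int(cv2.inRange(u,(0,0,100),(180,40,255)).sum()/255))
```

```text
motion px 0
150 211.5 6
211 224.0 5
225 226.0 3
300 240.5 4
320 244.5 4
330 246.5 4
380 255.5 4
-0.06 [[145.8, 200.5], [210.6, 218.7], [324.6, 250.6], [379.2, 266.0]]
0 [[147.3, 205.0], [210.9, 220.5], [324.9, 248.4], [380.4, 262.0]]
0.06 [[149.0, 209.4], [211.3, 222.4], [325.0, 246.1], [381.2, 257.8]]
0.09 [[150.1, 211.6], [211.7, 223.3], [324.9, 244.9], [381.4, 255.6]]
(424, 218, 12, 30) (429.7541589648799, 232.53296364756622)
(125, 182, 12, 19) (130.24053724053724, 191.16727716727715)
tab [0.49414674 0.3551828  0.19432588] 0.0001411097378531053 37.22066399585405
L3 175.0 145.0 sat 7.0 val 170.0
L2 198.0 145.0 sat 8.0 val 170.0
R1 327.0 145.0 sat 7.0 val 170.0
R2 350.0 144.0 sat 8.0 val 172.0
R3 373.0 144.0 sat 7.0 val 174.0
grey left near start 1811
```

Run:
```python
from h import *
from scipy.optimize import least_squares
im=get_image('scene')
def pts(g):
    k=cv2.inRange(cv2.cvtColor(g,cv2.COLOR_RGB2HSV),(100,110,40),(125,255,255)); P=[]
    for x in list(range(150,384)):
        y0=204+ (x-147)*.2447; v=np.argwhere(k[int(y0)-14:int(y0)+14,x])[:,0]
        if 3<=len(v)<=7 and v.max()-v.min()==len(v)-1: P.append((x,v.mean()+int(y0)-14))
    return np.array(P)
d=np.linspace(-.285,.285,200)
def res(p,P):
    th,dz=p; q=proj(im,np.c_[np.full(200,.610),-.0125+d*np.cos(th),.205+dz+d*np.sin(th)]); return np.interp(P[:,0],q[:,0],q[:,1])-P[:,1]
for n in ('scene0','sf'):
    P=pts(cv2.imread(f'pics/{n}.png')[:,:,::-1]); r=least_squares(res,[0,0],args=(P,),loss='soft_l1'); print(n,len(P),r.x,np.abs(r.fun).mean())
```

```text
scene0 211 [ 0.01119311 -0.00089667] 0.23375674210056885
sf 155 [ 0.08846403 -0.0012638 ] 0.22263296771427246
```

Run:
```python
from station import order
print(order.finish_job())
```

```text
the job is handed in; nothing more can be done
None
```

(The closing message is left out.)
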